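# Open the square paint jar in its holder and keep the cap in hand

## Task

Stand the square paint jar, cap still on, fully down in the square pocket of the metal holder block so that it cannot turn, then unscrew its tight cap anticlockwise until the thread lets go. Finish while holding the cap level, straight over the open jar and just clear of its mouth (a finger's breadth or two), with the jar still seated in the block: do not put the cap down or let go of it. Keep the jar upright all the while, and leave everything else on the table where it is.

Things in the scene. Friction and masses are not known exactly. Their poses are not given: they have to be found in the camera images.
- jar_center (a point): Centre of the body of the square white plastic paint jar, 25 mm above its underside. Body 64 x 64 mm, 50 mm high; a round neck (43 mm across its lugs) rises to a rim 77 mm above the underside; 88 mm high with the cap on. z up, x and y square to its sides. The only square jar: the others like it are round. It starts upright on the table at any yaw.
- cap_center (a point): Centre of the square jar's screw cap: black ribbed plastic, round, 50 mm across, 30 mm high, axis z up; this point is 15 mm above its lower edge. Screwed on, its lower edge is 8 mm above the flat top of the square body, and this point is 48 mm above the jar's centre point, 73 mm above its underside.
- jar_rim (a point): Centre of the square jar's mouth at rim height, 77 mm above its underside, 52 mm above the jar's centre point; 4 mm above the cap's centre point while the cap is on. With its lugs let go, the cap lifts straight off: lugs clear after 9 mm of lift, lower edge level with the rim after 19 mm.
- pocket (a point): Centre of the pocket's floor in the holder, an aluminium block 120 x 120 x 30 mm fixed to the table. The pocket is a 68 x 68 mm square, 24 mm deep, its mouth flared at 45 degrees to 78 mm over the top 5 mm (a jar a few mm off slides in), its floor 6 mm above the table. x and y run along the pocket's sides, z up. With the jar fully down its centre point is 25 mm above this one.
- round_jar: A round white jar, 68 mm across, with a cap just like the square jar's, 86 mm high in all. Not to be moved. Origin at the centre of its underside.
- small_jar: A smaller round white jar, 54 mm across, with a like cap, 76 mm high in all. Not to be moved. Origin at the centre of its underside.
- model: A card massing model of a building on a 130 x 100 mm base, 54 mm high. Not to be moved. Origin under its base's centre.
- pencil_pot: A dark metal pot of pencils, 72 mm across, about 150 mm high with the pencils. Not to be moved. Origin under its centre.
- tape: A roll of paper tape lying flat, 90 mm across, 24 mm high. Not to be moved. Origin under its centre.
- rule: A steel rule 300 x 30 x 4 mm lying flat on the table, its length along its y. Not to be moved. Origin under its centre.
- sand_block: A cork sanding block 70 x 40 x 30 mm. Not to be moved. Origin under its centre.
- cap: The same cap; origin at the centre of its lower edge. Lug thread: opens anticlockwise seen from above, without rising; lets go after 46 to 58 degrees relative to the jar, hard stop at 79 to 91; 72 degrees of hand turn serves. Takes 0.2 to 0.3 Nm (grip 30 N or more). Let go, a sprung seal lifts it 3 mm if free to rise. Pressed down with 14 N it gives 2 mm.
- jar: The same square jar; this origin is the centre of its underside. About 0.35 kg, nothing in it can spill. It may be carried by its cap, which stays on when lifted (grip 20 N or more). Standing free on the table it turns along with its cap; in the pocket it can turn some 4 degrees either way.
- holder: The same holder block; this origin is the centre of its underside, axes as the pocket's.
Mind the look-alikes: they are no part of the job. Leave any pink look-alike of the holder alone.

How it is judged:
By the outcome, as a careful person would: the job done as asked, in the order asked, and still so for the second after the job is handed in, while the arm keeps its last pose, push and grip.
It also fails if it takes over 51 s, if anything falls off the work surface, if the arm or the gripper's body presses on something with over 40 N, if the wrist force passes 120 N, or if a joint passes its speed limit or range.

## Robot

A 6-joint arm with a two-finger parallel gripper is mounted at the origin on the work surface. World frame = base frame: x ahead of the robot, y to its left, z up, the work surface at z = 0. Lengths are in m, angles in rad, forces in N, time in s.
With the tool pointing down it reaches from about 0.3 to 1 m from the base axis. Payload 5.1 kg.
Tool frame: the origin (TCP) lies midway between the tips of the shut fingers; the grasp point (between the pads) lies 19 mm behind it; z points along the fingers, y is the direction in which the jaws open and shut (so a half turn about z gives the same grasp; the last joint's range is limited). The gripper opens to 95 mm and grips with 3 to 60 N. Pads are 20 mm wide; open, the fingers measure 119 mm over their backs; the gripper's body (75 mm by 180 mm) begins 59 mm behind the grasp point.
Start: joints at [-1.331, 0.124, 1.65, -0, 1.367, -0.083], TCP at [0.206, -0.616, 0.215] pointing down, gripper open.
Joint ranges: [-2.61, 2.61], [-1.02, 2.33], [0.03, 2.71], [-1.35, 4.49], [0.32, 2.68], [-2.91, 2.91]. Speed limits (rad/s): [2.57, 2.57, 3.14, 3.14, 3.14, 3.14].

## Interface

Orientations are given as a rotation vector (axis times angle).
In Python, from cell import monitor, imaging, robot gives the robot as it stands.
- The arm moves only by the shell command python3 -m crank 'ROWS' [FORCE]. ROWS is JSON, a list of rows, each a list of 7 numbers: the shift along the tool's x, y, z in mm, then the turn, a rotation vector about the tool's x, y, z in rad, then the closure in counts, from 0 (fully open) to 255 (shut). In form: [[tx, ty, tz, rx, ry, rz, fingers], ...]. A call has 1 to 10 rows; each row is the pose to reach, as a shift and turn from the pose commanded when the call began, along the tool's axes at that moment; what a row does not reach only later rows make up. A row lasts 1/10 s, in which the tool goes at most 50 mm and 8.59 degrees, less where a joint would pass 70% of its speed; a pose out of reach is approached as far as the arm can. A call with a gripper value outside its range is refused whole. The fingers move at their own pace and stop on an object; FORCE is the grip in N (left out, the last holds). Time passes only in rows, so rows that repeat a pose let the fingers close. It gives the time, the measured TCP pose, the force and the opening at its end, in the units of the state.
- monitor.sense(): the state, without advancing time (a new reading comes with each control period).
- imaging.snapshot(name): name is "scene" or "top" or "wrist"; returns a dict with "color" (420x560x3 uint8, red, green, blue), "fx", "fy", "cx", "cy" (pixels), "world_from_camera" (4x4, takes a point from camera to world coordinates). Camera axes: x right, y up, looking along -z (the intrinsics and any distortion apply to the point x, -y, -z); pixel columns grow to the right and rows downward; lengths in m; the calibration is good to about 2 mm. A picture is of the moment at which its call begins. There is no depth.
- robot.finish_job(): hands the job in, once; it reports no verdict.
The state is a dict: "t": time; "q": joint angles; "qvel": joint speeds; "joint_torque": joint torques, N m; "tcp_pos": TCP position; "orientation": TCP orientation; "ft_force": force on the tool from outside, world axes, zero at the start; "wrist_torque": the same for the moment, N m; "opening": finger opening in m.
Only numpy, scipy, OpenCV 4.12 (cv2) and the standard library are available. Lean on these libraries where they do the work, as an engineer would, in place of code of your own. Each camera call takes 0.05 s, during which the arm holds its last target. There are 200 camera calls.

## Working session

There is one attempt and no reset: what is moved stays moved. The work goes in short steps, Python scripts to look and compute and a shell command to move; the robot and the scene stay as the last step left them, time stands still between calls to the robot, and variables do not carry over. Pictures are saved under pics/ and viewed, about 8 in all and at most 12, crops included, and the job is handed in when it is done.

```bash
ls; mkdir -p pics
cat > h.py <<'E'
import numpy as np, cv2
from cell import monitor, imaging, robot
from scipy.spatial.transform import Rotation as R
def snap(name,fn=None):
    s=imaging.snapshot(name); np.savez(f'pics/{fn or name}.npz',**s)
    cv2.imwrite(f'pics/{fn or name}.png',cv2.cvtColor(s['color'],cv2.COLOR_RGB2BGR)); return s
def ray(s,u,v):
    T=np.array(s['world_from_camera']); d=np.array([(u-s['cx'])/s['fx'],-(v-s['cy'])/s['fy'],-1.])
    return T[:3,3],T[:3,:3]@d
def onz(s,u,v,z):
    o,d=ray(s,u,v); return o+d*(z-o[2])/d[2]
E
python3 - <<'E'
from h import *
a=snap('scene');b=snap('top')
for s in(a,b): print({k:(np.round(v,3).tolist()) for k,v in s.items() if k!='color'})
print(monitor.sense())
cv2.imwrite('pics/both.png',np.vstack([cv2.resize(cv2.imread('pics/top.png'),None,fx=1,fy=1)]))
E
```

```text
pics
{'fx': 458.348, 'fy': 458.348, 'cx': 273.659, 'cy': 203.192, 'world_from_camera': [[0.269, -0.587, 0.764, 1.374], [0.963, 0.152, -0.222, -0.361], [0.014, 0.796, 0.606, 0.8], [0.0, 0.0, 0.0, 1.0]]}
{'fx': 496.167, 'fy': 496.167, 'cx': 281.802, 'cy': 209.474, 'world_from_camera': [[-0.015, 0.993, -0.114, 0.285], [-1.0, -0.013, 0.012, -0.081], [0.01, 0.115, 0.993, 1.645], [0.0, 0.0, 0.0, 1.0]]}
{'t': 0.1, 'q': array([-1.33059636e+00,  1.24449327e-01,  1.65151415e+00, -2.63615964e-05,
        1.36749986e+00, -8.26402417e-02]), 'qvel': array([ 2.61587982e-04, -2.25905417e-03, -1.79922752e-03, -2.62359355e-04,
        9.01983478e-04,  8.92947232e-05]), 'joint_torque': array([ 1.60887957e-04, -4.18880045e+01, -3.61096859e+01,  7.76354293e-02,
        4.61725064e-02, -7.07097161e-05]), 'tcp_pos': array([ 0.20602362, -0.61588167,  0.21351763]), 'orientation': array([-3.09891208e+00, -5.04625684e-01,  2.71514186e-04]), 'ft_force': array([-0.24440922, -0.42940879,  0.22983787]), 'wrist_torque': array([-0.02534089, -0.01118705,  0.02191614]), 'opening': 0.09463009355287691}
```

View pics/top.png

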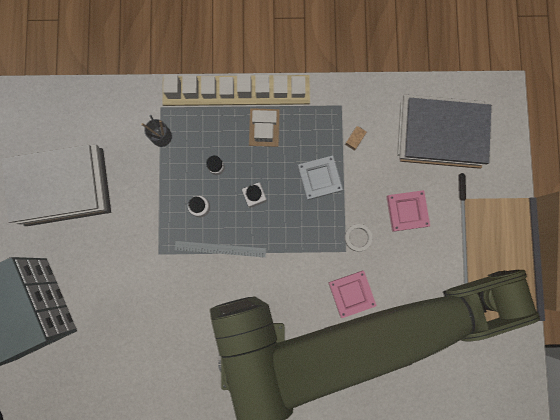

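View pics/scene.png

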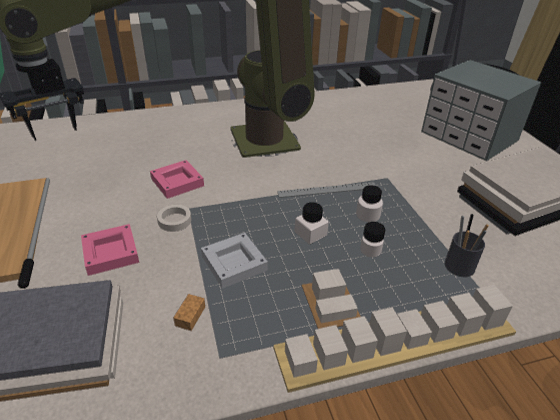

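Top view: black-capped candidates are (254,193), (198,205) and (215,164). Only (254,193) has a square white body (square in the scene view too, at (312,228)), so it is the square jar. The holder is the grey block at (320,178); the pink ones at (408,211) and (352,294) are decoys. I'll confirm with an enlarged crop and measure.

Run:
```python
from h import *
b=dict(np.load('pics/top.npz'));a=dict(np.load('pics/scene.npz'))
def comp(mask,seed):
    n,l,st,c=cv2.connectedComponentsWithStats(mask.astype(np.uint8))
    y,x=seed; k=l[y-2:y+3,x-2:x+3].ravel(); k=k[k>0]; 
    return (l==np.bincount(k).argmax()).astype(np.uint8)
for s,nm,cap,body,hold in((b,'top',(193,254),(202,262),(163,310)),(a,'scene',(212,312),(232,312),(245,215))):
    g=s['color'].astype(int); hi=g.max(2)
    print(nm,[ (p,g[p].tolist()) for p in (cap,body,hold)])
    m=comp(hi<45,cap); ys,xs=np.nonzero(m); print('cap px',xs.mean(),ys.mean(),len(xs),onz(s,xs.mean(),ys.mean(),.088 if nm=='top' else .073))
    if nm=='top':
        m=comp((hi>165),body); m[:]=m; m[150:230,225:285]|=0
        c=np.vstack([p for p in cv2.findContours(m,0,1)[0]]); r=cv2.minAreaRect(c); print('body',m.sum(),r)
        w=[onz(s,*p,.05)[:2] for p in cv2.boxPoints(r)]; print(np.round(w,4).tolist())
    
o1,d1=ray(b,0,0)
c=cv2.imread('pics/top.png')
cv2.imwrite('pics/crop.png',cv2.resize(c[140:225,185:345],None,fx=5,fy=5,interpolation=cv2.INTER_CUBIC))
```

```text
top [((193, 254), [39, 41, 37]), ((202, 262), [78, 78, 74]), ((163, 310), [145, 147, 148])]
cap px 253.44230769230768 192.75641025641025 156 [ 0.51851735 -0.01072748  0.088     ]
body 80 ((253.3965606689453, 193.74139404296875), (18.012447357177734, 17.64105796813965), 68.19859313964844)
[[0.5382, 0.0285], [0.5591, -0.0249], [0.5038, -0.0461], [0.4831, 0.0071]]
scene [((212, 312), [24, 25, 26]), ((232, 312), [131, 125, 124]), ((245, 215), [156, 156, 158])]
cap px 312.04430379746833 211.89240506329114 316 [ 0.51771828 -0.0093963   0.073     ]
```

View pics/crop.png

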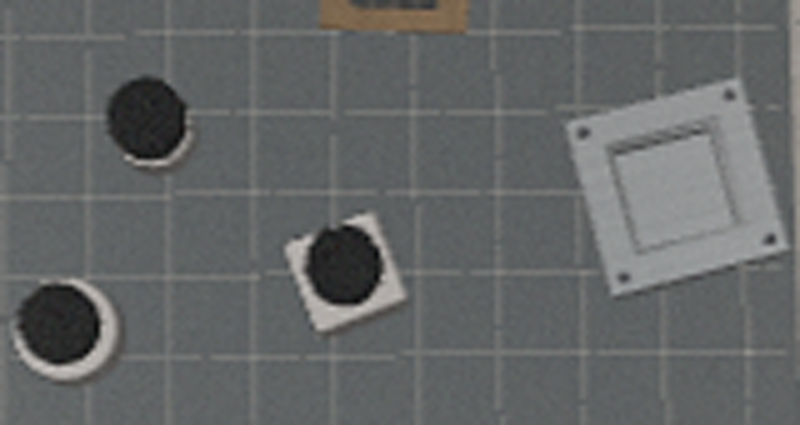

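The crop confirms a square body under the cap at (254,193) only. The other two are round, and the grey holder sits at (320,178).

Run:
```python
from h import *
b=dict(np.load('pics/top.npz'))
g=b['color'].astype(int)
roi=np.zeros(g.shape[:2],bool); roi[145:208,290:346]=1
m=(roi&(g.min(2)>118)).astype(np.uint8)
m=cv2.morphologyEx(m,cv2.MORPH_OPEN,np.ones((4,4)))
c=max(cv2.findContours(m,0,1)[0],key=cv2.contourArea); r=cv2.minAreaRect(c); print(r)
def sq(pts,z):
    w=np.array([onz(b,*p,z)[:2] for p in pts]); e=np.roll(w,-1,0)-w
    print(z,'ctr',w.mean(0).round(4),'sides',np.linalg.norm(e,axis=1).round(4),'yaw mod90',(np.degrees(np.arctan2(e[:,1],e[:,0]))%90).round(1))
sq(cv2.boxPoints(r),.03)
# crop corners -> px
f=lambda P:[(x/5+185-.4,y/5+140-.4) for x,y in P]
sq(f([(567,122),(740,80),(790,247),(612,297)]),.03)
sq(f([(285,243),(374,212),(407,297),(323,333)]),.05)
s=monitor.sense(); M=R.from_rotvec(s['orientation']).as_matrix(); print(M.round(3))
w=snap('wrist','w0'); T=np.array(w['world_from_camera']); print('cam in tool', (M.T@(T[:3,3]-s['tcp_pos'])).round(3), (M.T@T[:3,:3]).round(3), w['fx'])
```

```text
((320.8115234375, 177.64230346679688), (36.22248840332031, 36.836429595947266), 74.74488067626953)
0.03 ctr [ 0.5751 -0.231 ] sides [0.1228 0.1211 0.1218 0.1207] yaw mod90 [14.8 13.5 14.6 14. ]
0.03 ctr [ 0.5776 -0.2285] sides [0.1186 0.1166 0.1223 0.1205] yaw mod90 [13.1 14.9 15.  13.2]
0.05 ctr [ 0.5207 -0.011 ] sides [0.0612 0.0599 0.0592 0.064 ] yaw mod90 [18.7 20.4 22.7 22.3]
[[ 0.948  0.317 -0.   ]
 [ 0.317 -0.948  0.002]
 [ 0.    -0.002 -1.   ]]
cam in tool [ 0.073  0.001 -0.17 ] [[ 0.     0.967  0.255]
 [ 1.     0.    -0.   ]
 [-0.     0.255 -0.967]] 332.52539338361095
```

```bash
python3 -m crank '[[473,-249,0,0,0,0,0],[473,-249,0,0,0,0,0],[473,-249,0,0,0,0,0],[473,-249,0,0,0,0,0],[473,-249,0,0,0,0,0],[473,-249,0,0,0,0,0],[473,-249,0,0,0,0,0],[473,-249,0,0,0,0,0],[473,-249,0,0,0,0,0],[473,-249,0,0,0,0,0]]'
python3 -c "
from h import *
print(monitor.sense())"
```

```text
t: 1.15
tcp_pos: [0.5528, -0.2534, 0.2144]
orientation: [-3.101, -0.505, 0.0]
ft_force: [0.7, -0.3, -0.2]
opening: 0.0947
{'t': 1.15, 'q': array([-5.17950555e-01,  3.28829601e-02,  1.74704775e+00, -5.40004236e-05,
        1.36184230e+00,  7.30016220e-01]), 'qvel': array([ 8.14462432e-01,  3.27590142e-01, -3.30812328e-01, -2.84054810e-03,
       -3.05061340e-04,  8.11387680e-01]), 'joint_torque': array([ -3.08810435, -39.90473628, -34.30357575,   0.1637276 ,
         0.13015633,  -0.66914007]), 'tcp_pos': array([ 0.55283499, -0.25335555,  0.21442563]), 'orientation': array([-3.10068064e+00, -5.04906049e-01,  2.72534263e-04]), 'ft_force': array([ 0.68025284, -0.33540303, -0.19970302]), 'wrist_torque': array([ 0.00811446,  0.00693692, -0.02812789]), 'opening': 0.09471174841057323}
```

```bash
python3 -m crank '[[20,-10,0,0,0,0,0],[20,-10,0,0,0,0,0],[20,-10,0,0,0,0,0],[20,-10,0,0,0,0,0]]'
python3 - <<'E'
from h import *
s=snap('wrist','w1'); st=monitor.sense(); print(st['tcp_pos'],st['qvel'].round(3),st['orientation'])
E
```

```text
t: 1.55
tcp_pos: [0.5669, -0.2402, 0.2144]
orientation: [-3.101, -0.503, 0.001]
ft_force: [-0.7, -0.2, -0.7]
opening: 0.0953
[ 0.56684108 -0.24035261  0.21450195] [-0.006 -0.004 -0.003  0.001 -0.001  0.   ] [-3.10115352e+00 -5.02379519e-01  6.84087257e-04]
```

View pics/w1.png

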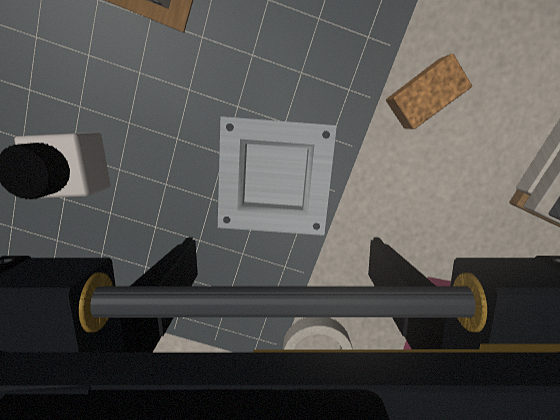

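The wrist view shows the holder at (278,176), its corners near (220,117), (339,126), (325,235) and (218,229), and the square jar at the left, cap (35,170).

Run:
```python
from h import *
b=dict(np.load('pics/w1.npz')); g=b['color'].astype(int)
roi=np.zeros(g.shape[:2],bool); roi[105:245,205:345]=1
m=(roi&(g.min(2)>125)).astype(np.uint8)
m=cv2.morphologyEx(m,cv2.MORPH_OPEN,np.ones((7,7)))
c=max(cv2.findContours(m,0,1)[0],key=cv2.contourArea)
c=cv2.convexHull(c); p=cv2.approxPolyDP(c,10,True)[:,0]; print(p.tolist())
def sq(pts,z):
    w=np.array([onz(b,*q,z)[:2] for q in pts]); e=np.roll(w,-1,0)-w
    print(z,'ctr',w.mean(0).round(4),'sides',np.linalg.norm(e,axis=1).round(4),'yaw',(np.degrees(np.arctan2(e[:,1],e[:,0]))%90).round(1))
W=np.array([onz(b,*q[0],.03)[:2] for q in c],np.float32); r=cv2.minAreaRect(W); print(r)
sq(p,.03); sq([(230,127),(326,134),(316,226),(227,219)],.03)
st=monitor.sense(); M=R.from_rotvec(st['orientation']).as_matrix()
print('to jar in tool', M.T@(np.array([.519,-.0105,.2145])-st['tcp_pos']))
```

```text
[[233, 118], [323, 124], [334, 138], [325, 223], [299, 233], [218, 216], [220, 129]]
((0.5785554051399231, -0.22867631912231445), (0.11986148357391357, 0.11973415315151215), 14.1294527053833)
0.03 ctr [ 0.5879 -0.2309] sides [0.0928 0.0185 0.0928 0.0311 0.0921 0.0938 0.0177] yaw [14.7 58.6 14.5 40.6  6.  14.3 56.8]
0.03 ctr [ 0.5787 -0.2291] sides [0.0997 0.1005 0.0993 0.0993] yaw [14.4 14.  13.7 14.2]
to jar in tool [ 2.71724840e-02 -2.33200870e-01  8.95239788e-06]
```

Holder: centre (0.5785, -0.229), yaw 14.1°, and its sides measure 120 mm as given. Now over the jar, and a look from there.

```bash
python3 -m crank '[[27,-233,0,0,0,0,0],[27,-233,0,0,0,0,0],[27,-233,0,0,0,0,0],[27,-233,0,0,0,0,0],[27,-233,0,0,0,0,0],[27,-233,0,0,0,0,0],[27,-233,0,0,0,0,0],[27,-233,0,0,0,0,0]]'
python3 - <<'E'
from h import *
s=snap('wrist','w2'); st=monitor.sense(); print(st['tcp_pos'],st['qvel'].round(3),st['orientation'])
g=s['color'].astype(int)
cv2.imwrite('pics/mask.png',((g.max(2)<45)*255).astype(np.uint8))
E
```

```text
t: 2.4
tcp_pos: [0.5195, -0.0113, 0.2148]
orientation: [3.101, 0.502, 0.0]
ft_force: [1.4, -0.2, 0.3]
opening: 0.0954
[ 0.51954317 -0.01136331  0.21469763] [-0.001  0.004 -0.001  0.003  0.002  0.001] [3.10101739e+00 5.01269148e-01 7.14251969e-05]
```

View pics/w2.png

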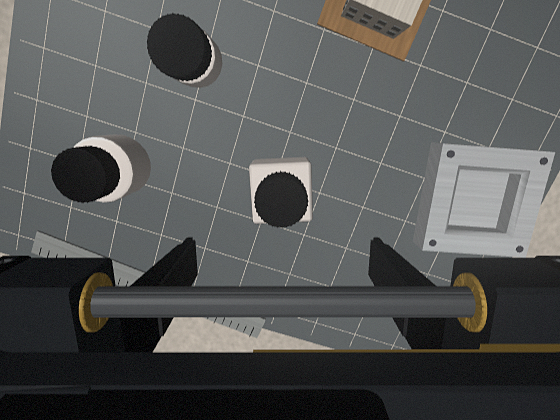

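The square jar's cap is at (281,199) with the body top around it at (250–312, 163–223), and nothing stands near the fingers' path.

Run:
```python
from h import *
b=dict(np.load('pics/w2.npz')); g=b['color'].astype(int)
roi=np.zeros(g.shape[:2],bool); roi[150:232,240:322]=1
cap=(roi&(g.max(2)<70)).astype(np.uint8); cap=cv2.morphologyEx(cap,cv2.MORPH_OPEN,np.ones((9,9)))
c=max(cv2.findContours(cap,0,1)[0],key=cv2.contourArea)
# cap blob = top disc + a little side: use ray at top and mid heights
for z in(.088,.073):
    W=np.array([onz(b,*q[0],z)[:2] for q in c],np.float32); print('cap',z,cv2.minEnclosingCircle(W),W.min(0),W.max(0))
bd=(roi&(g.min(2)>190)).astype(np.uint8); bd=cv2.morphologyEx(bd,cv2.MORPH_OPEN,np.ones((2,2)))
c=cv2.convexHull(np.vstack(cv2.findContours(bd,0,1)[0])); print(cv2.boundingRect(c))
W=np.array([onz(b,*q[0],.05)[:2] for q in c],np.float32); print('body',cv2.minAreaRect(W))
W=np.array([onz(b,*q,.05)[:2] for q in [(251,165),(309,163),(312,221),(253,223)]],np.float32); print('body',cv2.minAreaRect(W),W.mean(0))
for q in [(230,170),(281,165),(281,159),(281,199)]: print(g[q[1],q[0]])
```

```text
cap 0.088 ((0.5231987237930298, -0.010388524271547794), 0.02590974047780037) [ 0.49768016 -0.03461855] [0.5486786  0.01428467]
cap 0.073 ((0.5198739767074585, -0.011438063345849514), 0.027214553207159042) [ 0.49306524 -0.03689308] [0.54664195 0.01448251]
(251, 164, 60, 59)
body ((0.5212149620056152, -0.010637111961841583), (0.058801524341106415, 0.05944442376494408), 20.91205596923828)
body ((0.5215192437171936, -0.011191856116056442), (0.060890067368745804, 0.062039900571107864), 20.399877548217773) [ 0.52144325 -0.01102201]
[100 104 106]
[209 199 193]
[130 126 122]
[42 40 41]
```

```bash
python3 -m crank '[[2.5,0,40,0,0,0,0],[2.5,0,80,0,0,0,0],[2.5,0,120,0,0,0,0],[2.5,0,145,0,0,0,0],[2.5,0,157,0,0,0,0],[2.5,0,157,0,0,0,0],[2.5,0,157,0,0,0,0],[2.5,0,157,0,0,0,0]]' && python3 -m crank '[[0,0,0,0,0,0,255],[0,0,0,0,0,0,255],[0,0,0,0,0,0,255],[0,0,0,0,0,0,255],[0,0,0,0,0,0,255],[0,0,0,0,0,0,255],[0,0,0,0,0,0,255],[0,0,0,0,0,0,255],[0,0,0,0,0,0,255],[0,0,0,0,0,0,255]]' 40
```

```text
t: 3.25
tcp_pos: [0.5235, -0.0095, 0.0598]
orientation: [3.1, 0.504, 0.006]
ft_force: [0.4, -0.8, 0.2]
opening: 0.0949
t: 4.25
tcp_pos: [0.5216, -0.0089, 0.0576]
orientation: [-3.101, -0.505, 0.0]
ft_force: [-0.5, 1.4, 0.0]
opening: 0.0495
```

```bash
python3 -m crank '[[0,0,-10,0,0,0,255],[0,0,-25,0,0,0,255],[0,0,-40,0,0,0,255],[0,0,-55,0,0,0,255],[0,0,-65,0,0,0,255],[0,0,-70,0,0,0,255],[0,0,-70,0,0,0,255],[0,0,-70,0,0,0,255]]'
python3 - <<'E'
from h import *
st=monitor.sense(); M=R.from_rotvec(st['orientation']).as_matrix()
print(st['tcp_pos'],np.degrees(np.arctan2(M[1,0],M[0,0])),st['ft_force'],st['opening'])
print(M.T@(np.array([.5785,-.229,st['tcp_pos'][2]])-st['tcp_pos']))
E
```

```text
t: 5.05
tcp_pos: [0.5213, -0.009, 0.1272]
orientation: [-3.101, -0.505, 0.001]
ft_force: [0.1, -0.2, -2.4]
opening: 0.0492
[ 0.52132323 -0.00899155  0.12719104] 18.493501425116573 [ 0.14867363 -0.19583419 -2.40840939] 0.04924595052895248
[-1.55618960e-02  2.26783425e-01 -7.25854513e-05]
```

```bash
python3 -m crank '[[-1,15,0,0,0,0.01,255],[-3,42,0,0,0,0.02,255],[-5,75,0,0,0,0.04,255],[-8,110,0,0,0,0.06,255],[-10,145,0,0,0,0.08,255],[-13,180,0,0,0,0.1,255],[-14,207,0,0,0,0.11,255],[-15.5,222,0,0,0,0.115,255],[-15.5,227,0,0,0,0.115,255],[-15.5,227,0,0,0,0.115,255]]' && python3 -m crank '[[0,0,0,0,0,0,255],[0,0,0,0,0,0,255],[0,0,0,0,0,0,255]]'
python3 - <<'E'
from h import *
st=monitor.sense(); M=R.from_rotvec(st['orientation']).as_matrix()
print(st['tcp_pos'],np.degrees(np.arctan2(M[1,0],M[0,0])),st['ft_force'],st['opening'])
w=snap('wrist','w3'); t=snap('top','t3'); s=snap('scene','s3')
rs=lambda i,x0,x1,y0,y1:cv2.resize(cv2.imread(f'pics/{i}.png')[y0:y1,x0:x1],(400,300),interpolation=cv2.INTER_CUBIC)
cv2.imwrite('pics/v3.png',np.vstack([np.hstack([rs('w3',140,420,50,260),rs('t3',260,380,140,230)]),np.hstack([rs('s3',160,320,150,270),np.zeros((300,400,3),np.uint8)])]))
E
```

```text
t: 6.05
tcp_pos: [0.5787, -0.2293, 0.127]
orientation: [-3.124, -0.325, 0.002]
ft_force: [-0.4, 0.9, -2.7]
opening: 0.0497
t: 6.35
tcp_pos: [0.579, -0.2282, 0.1278]
orientation: [-3.124, -0.328, -0.0]
ft_force: [-0.3, 0.5, -3.1]
opening: 0.0494
[ 0.5789699  -0.22824344  0.12775098] 11.979807626363844 [-0.26768349  0.50886    -3.06755501] 0.04935587911648644
```

View pics/v3.png

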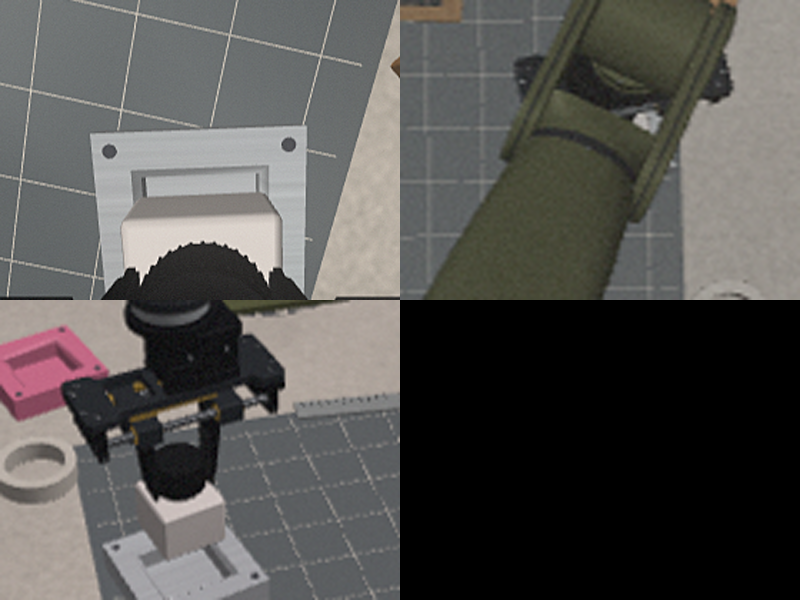

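The jar hangs upright at the right yaw (its edges run within 1–2° of the pocket's) over the holder. Now lowering it.

```bash
python3 -m crank '[[0,0,10,0,0,0,255],[0,0,22,0,0,0,255],[0,0,32,0,0,0,255],[0,0,36,0,0,0,255],[0,0,38,0,0,0,255],[0,0,41,0,0,0,255],[0,0,44,0,0,0,255],[0,0,47,0,0,0,255],[0,0,49,0,0,0,255],[0,0,49,0,0,0,255]]'; python3 -c "
from h import *
s=monitor.sense();print(s['wrist_torque'].round(2),s['tcp_pos'],s['ft_force'])"
```

```text
t: 7.5
tcp_pos: [0.5798, -0.2292, 0.0798]
orientation: [3.124, 0.326, 0.003]
ft_force: [-0.3, 1.5, -2.3]
opening: 0.0494
[ 0.09 -0.    0.02] [ 0.57982036 -0.22923368  0.07976001] [-0.2863926   1.54807713 -2.34943336]
```

```bash
python3 -m crank '[[0,0,3,0,0,0,255],[0,0,6,0,0,0,255],[0,0,9,0,0,0,255],[0,0,11,0,0,0,255],[0,0,13,0,0,0,255],[0,0,14,0,0,0,255],[0,0,15,0,0,0,255],[0,0,15,0,0,0,255]]'; python3 -c "
from h import *
s=monitor.sense();print(s['wrist_torque'].round(2),s['tcp_pos'],s['ft_force'])"
```

```text
t: 8.3
tcp_pos: [0.5791, -0.2293, 0.0638]
orientation: [3.125, 0.326, 0.0]
ft_force: [0.3, 0.6, -3.2]
opening: 0.0495
[0.01 0.05 0.01] [ 0.57914907 -0.22927935  0.06380936] [ 0.30457649  0.61849089 -3.20270925]
```

```bash
for i in 1 2; do python3 -m crank '[[0,0,0.5,0,0,0,255],[0,0,1,0,0,0,255],[0,0,1,0,0,0,255]]'; done
```

```text
t: 8.6
tcp_pos: [0.5793, -0.2293, 0.0636]
orientation: [3.125, 0.326, 0.001]
ft_force: [-2.5, 2.4, 3.9]
opening: 0.0497
t: 8.9
tcp_pos: [0.5795, -0.2292, 0.0636]
orientation: [3.125, 0.326, 0.001]
ft_force: [-3.8, 3.5, 8.7]
opening: 0.0494
```

Contact came at TCP z 0.0636, exactly the expected seated height. Next I ease off, grip harder and unscrew (tool −z turn = anticlockwise from above).

```bash
python3 -m crank '[[0,0,-0.7,0,0,0,255],[0,0,-0.7,0,0,0,255],[0,0,-0.7,0,0,0,255]]' 50; python3 -m crank '[[0,0,0,0,0,-0.05,255],[0,0,0,0,0,-0.12,255],[0,0,0,0,0,-0.2,255],[0,0,0,0,0,-0.28,255],[0,0,0,0,0,-0.36,255],[0,0,0,0,0,-0.42,255],[0,0,0,0,0,-0.42,255]]'; python3 -c "
from h import *
s=monitor.sense();print(s['wrist_torque'].round(2),s['q'])"
```

```text
t: 9.2
tcp_pos: [0.5795, -0.2292, 0.0636]
orientation: [3.124, 0.326, 0.001]
ft_force: [-2.1, 2.2, 6.9]
opening: 0.0494
t: 9.9
tcp_pos: [0.5793, -0.2287, 0.0636]
orientation: [-2.987, -0.971, -0.001]
ft_force: [-3.9, 5.3, 7.2]
opening: 0.0491
[0.76 0.74 0.04] [-4.62718639e-01  2.01030190e-01  1.83084253e+00  1.05912717e-03
  1.11006988e+00  4.78839101e-01]
```

```bash
python3 -c "
from h import *
w=snap('wrist','w4'); s=snap('scene','s4')
rs=lambda i,x0,x1,y0,y1:cv2.resize(cv2.imread(f'pics/{i}.png')[y0:y1,x0:x1],(400,300),interpolation=cv2.INTER_CUBIC)
cv2.imwrite('pics/v4.png',np.hstack([rs('w4',140,420,50,260),rs('s4',160,320,150,270)]))"
```

```text
(no output)
```

View pics/v4.png

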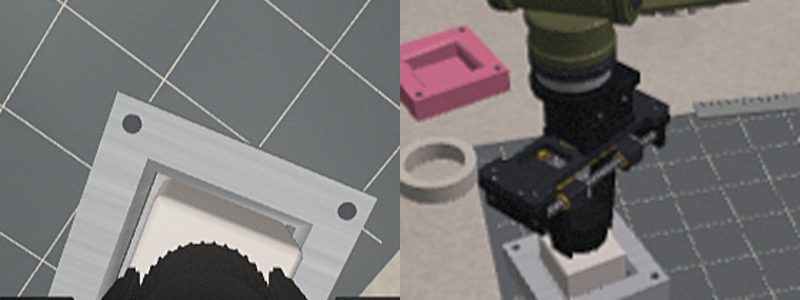

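The jar sits flush in the pocket, square to it, and did not turn with the hand. Continuing to 72°.

```bash
python3 -m crank '[[0,0,0,0,0,-0.06,255],[0,0,0,0,0,-0.14,255],[0,0,0,0,0,-0.22,255]]'; python3 -c "
from h import *
s=monitor.sense();print(s['wrist_torque'].round(2),s['q'][5])"; python3 -m crank '[[0,0,0,0,0,-0.08,255],[0,0,0,0,0,-0.16,255],[0,0,0,0,0,-0.24,255],[0,0,0,0,0,-0.32,255]]';  python3 -c "
from h import *
s=monitor.sense();print(s['wrist_torque'].round(2),s['q'][5])"; python3 -m crank '[[0,0,0,0,0,-0.08,255],[0,0,0,0,0,-0.16,255],[0,0,0,0,0,-0.24,255],[0,0,0,0,0,-0.30,255],[0,0,0,0,0,-0.30,255],[0,0,0,0,0,-0.30,255]]'; python3 -c "
from h import *
s=monitor.sense();print(s['wrist_torque'].round(2),s['q'][5])"
```

```text
t: 10.3
tcp_pos: [0.579, -0.2285, 0.0636]
orientation: [-2.86, -1.295, -0.0]
ft_force: [-5.5, 5.0, 8.6]
opening: 0.0495
[ 0.91  0.85 -0.11] 0.2570582166115636
t: 10.7
tcp_pos: [0.5784, -0.228, 0.0636]
orientation: [-2.616, -1.734, 0.001]
ft_force: [-6.3, 6.0, 10.4]
opening: 0.0491
[ 1.12  1.23 -0.18] -0.0628983402629762
t: 11.3
tcp_pos: [0.5779, -0.228, 0.0635]
orientation: [-2.33, -2.101, 0.001]
ft_force: [-8.8, 5.9, 11.9]
opening: 0.0489
[ 1.1   1.49 -0.04] -0.3600731430672348
```

```bash
python3 -m crank '[[0.4,-0.6,0,0,0,0,255],[0.8,-1.2,0,0,0,0,255],[0.8,-1.2,0,0,0,0,255],[0.8,-1.2,0,0,0,0,255]]'; python3 -m crank '[[0,0,-1,0,0,0,255],[0,0,-2,0,0,0,255],[0,0,-3,0,0,0,255],[0,0,-4,0,0,0,255],[0,0,-5,0,0,0,255],[0,0,-5,0,0,0,255],[0,0,-5,0,0,0,255]]'
```

```text
t: 11.7
tcp_pos: [0.5778, -0.2279, 0.0636]
orientation: [-2.332, -2.104, -0.0]
ft_force: [-4.9, 3.8, 8.7]
opening: 0.0494
t: 12.4
tcp_pos: [0.5777, -0.2283, 0.0668]
orientation: [-2.333, -2.104, 0.0]
ft_force: [-1.6, 1.1, -0.8]
opening: 0.0493
```

```bash
python3 -m crank '[[0,0,-1,0,0,0,255],[0,0,-3,0,0,0,255],[0,0,-5,0,0,0,255],[0,0,-7,0,0,0,255],[0,0,-8,0,0,0,255],[0,0,-8,0,0,0,255],[0,0,-8,0,0,0,255]]'
python3 - <<'E'
from h import *
w=snap('wrist','w5'); s=snap('scene','s5')
rs=lambda i,x0,x1,y0,y1:cv2.resize(cv2.imread(f'pics/{i}.png')[y0:y1,x0:x1],(400,300),interpolation=cv2.INTER_CUBIC)
cv2.imwrite('pics/v5.png',np.hstack([rs('w5',140,420,50,260),rs('s5',200,280,190,250)]))
E
```

```text
t: 13.1
tcp_pos: [0.5782, -0.2283, 0.0758]
orientation: [2.333, 2.104, 0.001]
ft_force: [-0.3, 1.5, 2.1]
opening: 0.049
```

View pics/v5.png

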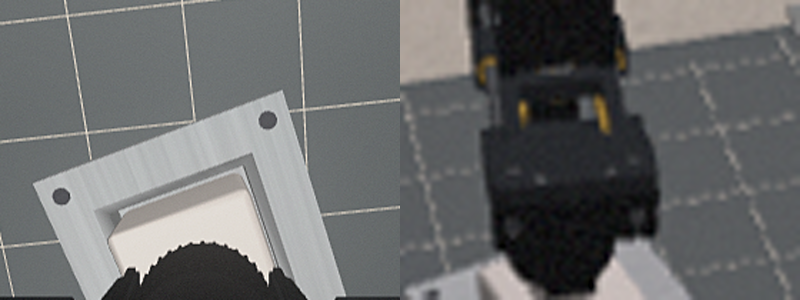

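The load reading (+2 N against −2 to −3 N when carrying the jar) says only the cap is rising. Lifting on.

```bash
python3 -m crank '[[0,0,-2,0,0,0,255],[0,0,-6,0,0,0,255],[0,0,-10,0,0,0,255],[0,0,-14,0,0,0,255],[0,0,-18,0,0,0,255],[0,0,-21,0,0,0,255],[0,0,-23,0,0,0,255],[0,0,-23,0,0,0,255],[0,0,-23,0,0,0,255],[0,0,-23,0,0,0,255]]'
python3 - <<'E'
from h import *
st=monitor.sense(); print(st['tcp_pos'],st['ft_force'],R.from_rotvec(st['orientation']).as_matrix().round(3)[:,2])
w=snap('wrist','w6'); s=snap('scene','s6')
rs=lambda i,x0,x1,y0,y1:cv2.resize(cv2.imread(f'pics/{i}.png')[y0:y1,x0:x1],(400,300),interpolation=cv2.INTER_CUBIC)
cv2.imwrite('pics/v6.png',np.hstack([rs('w6',140,420,50,260),rs('s6',184,280,188,260)]))
E
```

```text
t: 14.2
tcp_pos: [0.5778, -0.2282, 0.0981]
orientation: [-2.333, -2.104, 0.0]
ft_force: [0.2, -0.2, -1.0]
opening: 0.0494
[ 0.57775373 -0.22824667  0.09809663] [ 0.24968371 -0.16018503 -1.0024634 ] [-0.  0. -1.]
```

View pics/v6.png

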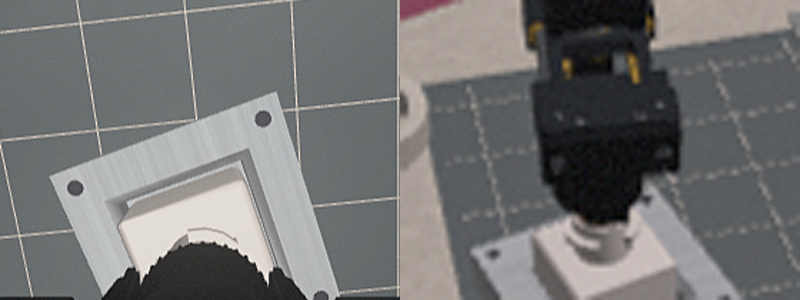

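The threaded neck now shows below the cap, with the jar still standing in the pocket. I'll raise the cap slightly to about 20 mm of clearance and check the jar's position numerically.

```bash
python3 -m crank '[[0,0,-2,0,0,0,255],[0,0,-4,0,0,0,255],[0,0,-4,0,0,0,255],[0,0,-4,0,0,0,255],[0,0,-4,0,0,0,255]]'
python3 - <<'E'
from h import *
st=monitor.sense(); print(st['tcp_pos'],st['ft_force'],st['qvel'].round(3))
b=dict(np.load('pics/w6.npz')); s=dict(np.load('pics/s6.npz'))
# far top edge of body, wrist view; same corners in scene crop (px = crop*.24+(184,188))
P=[(226,200.5),(308,167.6)]
for z in(.056,.068):
    w=[onz(b,*p,z)[:2] for p in P]; e=w[1]-w[0]; m=(w[0]+w[1])/2
    print(z,'len',np.linalg.norm(e).round(4),'dist mid to pocket ctr',np.linalg.norm(m-[.5785,-.229]).round(4),'yaw',np.degrees(np.arctan2(e[1],e[0]))%90)
# body centre-top height by triangulation: body right corner in scene crop (680,262)
cv2.imwrite('pics/s6c.png',cv2.resize(cv2.imread('pics/s6.png')[205:290,195:290],(760,600)[:2],interpolation=cv2.INTER_CUBIC))
t=snap('scene','s7')
g0=dict(np.load('pics/scene.npz'))['color'].astype(int); d=np.abs(g0-t['color'].astype(int)).max(2)>50
n,l,q,c=cv2.connectedComponentsWithStats(cv2.morphologyEx(d.astype(np.uint8),cv2.MORPH_OPEN,np.ones((3,3))))
print('changed blobs',[(q[i].tolist()) for i in range(1,n) if q[i,4]>25])
E
```

```text
t: 14.8
tcp_pos: [0.5779, -0.2283, 0.1024]
orientation: [2.333, 2.104, 0.0]
ft_force: [-0.8, 0.9, 0.6]
opening: 0.0495
[ 0.57791898 -0.22831794  0.10236881] [-0.76253611  0.90459048  0.58322132] [-0.    -0.001  0.002  0.    -0.001  0.001]
0.056 len 0.0574 dist mid to pocket ctr 0.034 yaw 16.125166437706127
0.068 len 0.0542 dist mid to pocket ctr 0.036 yaw 16.12516643770611
changed blobs [[247, 0, 9, 9, 50], [318, 0, 13, 5, 57], [285, 8, 6, 6, 33], [320, 9, 7, 44, 193], [0, 17, 6, 10, 42], [46, 21, 10, 11, 87], [55, 20, 16, 12, 138], [9, 23, 25, 16, 266], [260, 28, 6, 12, 46], [34, 35, 9, 8, 48], [319, 55, 5, 10, 48], [28, 66, 15, 26, 223], [68, 79, 12, 8, 70], [214, 79, 17, 12, 144], [232, 78, 12, 17, 115], [195, 85, 13, 15, 133], [313, 90, 11, 15, 141], [67, 93, 15, 12, 122], [5, 98, 30, 39, 357], [191, 99, 56, 106, 3787], [284, 99, 28, 23, 466], [70, 115, 7, 15, 71], [297, 203, 30, 28, 502], [217, 214, 34, 29, 613], [239, 242, 9, 12, 72], [221, 249, 8, 6, 38], [221, 256, 6, 9, 37]]
```

```bash
python3 -c "
from h import *
print(robot.finish_job())"
```

```text
the job is handed in; nothing more can be done
None
```

The jar is standing in the holder's pocket with its cap off, and I handed the job in at about 15 s of the 51 s allowed. The gripper holds the cap level, about 20 mm above the jar's mouth.

I picked the square jar up by its cap and lowered it into the grey holder. Contact came at 63.6 mm tool height, which is the expected seated height. I then turned the cap 72° anticlockwise at 50 N and lifted it straight off.

**Final checks:**
- **Cap:** the tool axis is vertical. It is within about 1 mm of the pocket centre I measured. The fingers read 49.5 mm on the cap, which is 50 mm across.
- **Jar:** just before the last 4 mm of lift, the wrist view showed the open neck under the cap. The body's edge sat where a seated jar's would, 34 mm from the pocket centre and turned about 2° within the pocket's play.
- **Seating after the cap came off:** this rests on that single view and on the low force during the lift. The edge measured 57 mm, against about 59–62 mm seen before, so it supports seating but does not measure it exactly.
- **Everything else:** the scene camera showed changes only at the arm, the jar's old place and the holder.
- **Thread release:** the turning torque I read was lower than stated (0.1–0.2 Nm against 0.2–0.3). The cap then came off without lifting the jar.

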